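# Take the tall crucible's temperature at the jeweller's bench

## Task

Pick up the infrared thermometer from its leather mat and aim its lens at the middle of the tall crucible's side from roughly 5 to 10 cm away, holding it steady there for about two seconds. Then lay the thermometer flat again on the middle of its mat, display up, and let go. Do not shift either crucible.

Things in the scene. Friction and masses are not known exactly. Their poses are not given: they have to be found in the camera images.
- thermometer: Torch-shaped grey plastic thermometer, 160 mm long, 110-225 g, lying flat, display up. Origin: mid-length, on the lens axis, 20 mm above its underside. x points along it to the lens, z out of the display side. Handle block from x = -80 to +40 mm, 36 wide (y), 40 high; display at the tail, x = -55. Round snout tapers 36 to 28 mm, lens face at x = +80, looking along +x. Centre of mass near x = -10.
- tall_crucible: The taller of two open dark-grey graphite crucibles on a pale soldering brick (120 x 330 x 20 mm, fixed): 100 mm tall, 64 mm across the rim, 48 mm across the foot, loose, 0.5 kg. Origin: on its axis at half its height (50 mm above its foot, 70 mm above the bench). z up; it is round, any side will do.
- short_crucible: The short crucible, a bystander of the same material on the same brick, about 200 mm to one side of the tall one (left or right): 50 mm tall, 64 mm diameter at the rim, loose, 0.3 kg. Origin: on its axis at half its height. z up.
- mat: Brown leather mat, fixed to the bench, 200 mm long (x) by 120 mm (y), 5 mm thick, on which the thermometer starts and must end. Origin: centre of its underside, on the bench; z up.

How it is judged:
On the way:
1. held still in the gripper for 1 s, its line of sight passing within 18 mm sideways and 22 mm in height of the tall crucible's centre, lens 15 to 150 mm from its side (x of tall_crucible in the frame of thermometer between 0.123 and 0.265 m and y of tall_crucible in the frame of thermometer between -0.018 and 0.018 m and z of tall_crucible in the frame of thermometer between -0.022 and 0.022 m and contact force between the fingers and thermometer above 1 N and linear speed of thermometer below 0.03 m/s and angular speed of thermometer below 0.25 rad/s), for 1 s.
At the end, for the whole second after the job is handed in: The thermometer lies still and flat on the mat, display up (within 10 degrees), its centre within 45 mm of the mat's centre, pointing any way; both crucibles stand within 15 mm of where they were (horizontal distance between thermometer and mat below 0.045 m and z of thermometer in the frame of mat between 0.02 and 0.03 m and angle between thermometer's own z axis and vertical below 0.17 rad and linear speed of thermometer below 0.02 m/s and distance of each of tall_crucible, short_crucible from where it was at the start of the episode below 0.015 m); the robot touches nothing.
It fails at once if a crucible is shifted by more than 15 mm or tipped by more than 15 degrees (distance of any of tall_crucible, short_crucible from where it was at the start of the episode above 0.015 m or angle between any of tall_crucible, short_crucible's own z axis and vertical above 0.26 rad).
It also fails if it takes over 45 s, if anything falls off the work surface, if the arm or the gripper's body presses on something with over 40 N, if the wrist force passes 120 N, or if a joint passes its speed limit or range.

## Robot

A 7-joint arm with a two-finger parallel gripper is mounted at the origin on the work surface. World frame = base frame: x ahead of the robot, y to its left, z up, the work surface at z = 0. Lengths are in m, angles in rad, forces in N, time in s.
With the tool pointing down it reaches from about 0.4 to 0.85 m from the base axis. Payload 4.5 kg.
Tool frame: the origin (TCP) lies at the very end of the fingers, on their centre line; the grasp point (between the pads) lies 19 mm behind it; z points along the fingers, x is the direction in which the jaws open and shut, and the axes are right-handed (so a half turn about z gives the same grasp; the last joint's range is limited). The gripper opens to 88 mm and grips with 3 to 60 N. Pads are 18 mm wide; open, the fingers measure 123 mm over their backs; the gripper's body (75 mm by 187 mm) begins 45 mm behind the grasp point.
Start: joints at [-1.092, 0.689, -0.195, 1.565, 0.157, 0.902, -0.215], TCP at [0.269, 0.564, 0.239] pointing down, gripper open.
Joint ranges: [-3.01, 3.01], [-0.46, 2.08], [-1.47, 1.51], [0.13, 2.56], [-1, 4.14], [0.04, 2.09], [-2.66, 2.66]. Speed limits (rad/s): [2.57, 2.57, 3.14, 3.14, 3.14, 3.14, 3.14].

## Interface

Orientations are given as a rotation vector (axis times angle).
In Python, from workcell import * gives the robot as it stands.
- The arm moves only by the shell command python3 -m handwheel 'ROWS' [FORCE]. ROWS is JSON, one flat list of numbers, 5 for each row, row after row: the shift along the tool's x, y, z in mm, then the turn about the tool's z in units of 6 degrees (1.0 is 6 degrees), then the opening, from 0 (shut) to 1 (fully open). A call has 1 to 5 rows; each row shifts and turns the commanded pose from where the row before left it, along the tool's axes as they then stand; what a row does not reach is not made up. A row lasts 1/8 s, in which the tool goes at most 62.5 mm and 10.7 degrees, less where a joint would pass 70% of its speed; a pose out of reach is approached as far as the arm can. A call is refused whole if a number of a shift passes 62.5 or a number of a turn 1, either way. A call with a gripper value outside its range is refused whole. The fingers move at their own pace and stop on an object; FORCE is the grip in N (left out, the last holds). Time passes only in rows, so rows that do not move let the fingers close. It gives the time, the measured TCP pose, the force and the opening at its end, in the units of the state.
- sense(): the state, without advancing time (a new reading comes with each control period).
- snapshot(name): name is "scene" or "top" or "wrist"; returns the picture (384x512x3 uint8, red, green, blue); there is no depth.
- camera_model(name): a dict with "mtx" (3x3 intrinsics, pixels), "k1" (the pictures are not rectified: a ray, as slopes to the right and down, at radius r is drawn at 1 + k1 r^2 times it, then the intrinsics apply), "R" (3x3) and "t" (3): a world point X has camera coordinates R X + t; the wrist camera has in their place "hand_eye" (4x4, takes a point from camera to tool coordinates, whose origin is the TCP and whose axes are the tool frame's). Camera axes: x right, y down, z forward; pixel columns grow to the right and rows downward; lengths in m; the calibration is good to about 2 mm. A picture is of the moment at which its call begins: read the wrist's pose just before it. camera_model takes no time and is no camera call.
- close_job(): hands the job in, once; it reports no verdict.
The state is a dict: "time_s": time; "q": joint angles; "qvel": joint speeds; "joint_efforts": joint torques, N m; "tcp_pos": TCP position; "tool_rot": TCP orientation; "wrist_force": force on the tool from outside, world axes, zero at the start; "torque": the same for the moment, N m; "width": opening from 0.0 (shut) to 1.0 (fully open).
Only numpy, scipy, OpenCV 4.12 (cv2) and the standard library are available. Lean on these libraries where they do the work, as an engineer would, in place of code of your own. Each camera call takes 0.05 s, during which the arm holds its last target. There are 200 camera calls.

## Working session

There is one attempt and no reset: what is moved stays moved. The work goes in short steps, Python scripts to look and compute and a shell command to move; the robot and the scene stay as the last step left them, time stands still between calls to the robot, and variables do not carry over. Pictures are saved under pics/ and viewed, about 8 in all and at most 12, crops included, and the job is handed in when it is done.

```bash
mkdir -p pics; cat > h.py <<'E'
from workcell import *
import numpy as np, cv2
from scipy.spatial.transform import Rotation as Ro
def ray(name,uv,s=None):
    c=camera_model(name);K=np.array(c['mtx']);k=c['k1']
    d=np.linalg.inv(K)@[uv[0],uv[1],1.];p=d[:2].copy();q=p.copy()
    for _ in range(30): q=p/(1+k*(q@q))
    v=np.array([q[0],q[1],1.])
    if name=='wrist':
        H=np.array(c['hand_eye']);R=Ro.from_rotvec(s['tool_rot']).as_matrix()
        return R@H[:3,3]+s['tcp_pos'],R@H[:3,:3]@v
    R=np.array(c['R']);return -R.T@np.array(c['t']),R.T@v
def onz(name,uv,z,s=None):
    o,d=ray(name,uv,s);return o+d*(z-o[2])/d[2]
def snap(name,fn):
    s=sense();im=snapshot(name);cv2.imwrite('pics/'+fn,im[:,:,::-1]);return im,s
E
python3 - <<'E'
from h import *
a,_=snap('top','a_top.png');b,_=snap('scene','a_scene.png')
for n in('top','scene'):
    c=camera_model(n);print(n,-np.array(c['R']).T@np.array(c['t']),np.array(c['R'])[2],c['mtx'])
print(camera_model('wrist')['hand_eye'])
s=sense();print(Ro.from_rotvec(s['tool_rot']).as_matrix().round(3),s['width'],s['time_s'])
E
```

```text
top [0.37979926 0.07969389 0.96848555] [ 0.17517786  0.00233299 -0.98453404] [[406.47630054   0.         250.88947037]
 [  0.         406.47630054 190.02430022]
 [  0.           0.           1.        ]]
scene [1.1089686  0.07971801 0.67086453] [-0.68237342 -0.02256636 -0.73065537] [[358.49997684   0.         251.54079862]
 [  0.         358.49997684 194.66424453]
 [  0.           0.           1.        ]]
[[ 9.99997711e-01 -1.50033226e-03  1.52536231e-03  1.29813009e-04]
 [ 1.02233162e-03  9.61343962e-01  2.75348402e-01 -7.17243896e-02]
 [-1.87951194e-03 -2.75346212e-01  9.61343295e-01 -1.46304365e-01]
 [ 0.00000000e+00  0.00000000e+00  0.00000000e+00  1.00000000e+00]]
[[ 0.43   0.903 -0.001]
 [ 0.903 -0.43  -0.002]
 [-0.002  0.    -1.   ]] 1.002729464173993 0.1
```

View pics/a_top.png

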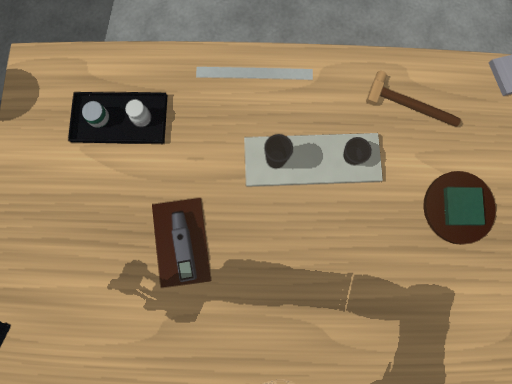

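View pics/a_scene.png

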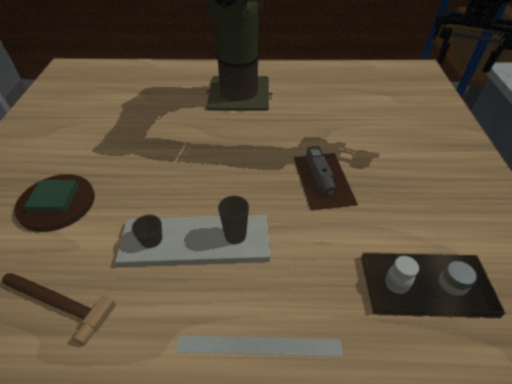

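The top view shows the thermometer at about (183,245), with its lens end up at (178,213), on a mat centred at about (181,243). The tall crucible is at (279,150) and the short one at (357,151). The scene view agrees: the tall crucible spans rows 198-243 at column 234.

```bash
python3 - <<'E'
from h import *
t=cv2.imread('pics/a_top.png');s=cv2.imread('pics/a_scene.png')
P=lambda n,uv,z:onz(n,uv,z).round(4)
mc=[P('top',c,.005) for c in[(153,204),(201,199),(210,281),(161,287)]]
print('mat',mc,np.mean(mc,0),[np.linalg.norm(mc[i]-mc[i-1]).round(3) for i in range(4)])
print('lens',P('top',(178,212),.04),'tail',P('top',(186,278),.045))
def blob(im,box,th):
    x0,y0,x1,y1=box;m=(im[y0:y1,x0:x1].max(2)<th).astype(np.uint8)
    n,l,st,ce=cv2.connectedComponentsWithStats(m);i=1+st[1:,4].argmax()
    return st[i]+[x0,y0,0,0,0]
for n,im,box in(('top',t,(250,128,310,180)),('top',t,(335,132,378,172)),('scene',s,(205,190,262,250)),('scene',s,(125,208,175,255))):
    print(n,blob(im,box,70))
cv2.imwrite('pics/c.png',np.hstack([cv2.resize(t[120:300,140:300],None,fx=2.4,fy=2.4,interpolation=2),cv2.resize(s[140:260,190:360],None,fx=2.4,fy=2.4,interpolation=2,).copy() if 0 else cv2.resize(s[140:260,200:350],(384,432))]))
E
```

```text
mat [array([0.5118, 0.3167, 0.005 ]), array([0.5267, 0.2013, 0.005 ]), array([0.334 , 0.1724, 0.005 ]), array([0.3168, 0.2866, 0.005 ])] [0.422325 0.24425  0.005   ] [np.float64(0.197), np.float64(0.116), np.float64(0.195), np.float64(0.115)]
lens [0.4898 0.2488 0.04  ] tail [0.341  0.2226 0.045 ]
top [265 135  28  33 716]
top [344 137  27  28 581]
scene [ 219  196   29   48 1129]
scene [132 215  30  33 778]
```

View pics/c.png

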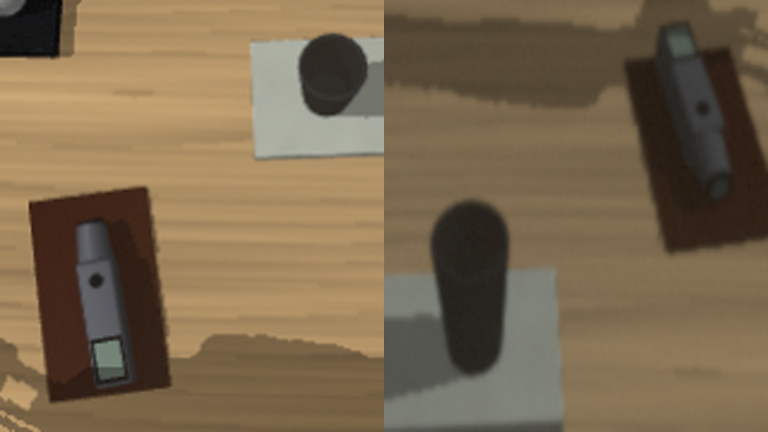

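```bash
python3 - <<'E'
from h import *
P=lambda n,uv,z:onz(n,uv,z).round(4)
print('rim top',P('top',(278.8,148),.12),'scene',P('scene',(233.6,206.7),.12))
print('short top',P('top',(357,150),.07))
o1,d1=ray('top',(278.8,148));o2,d2=ray('scene',(233.6,206.7))
A=np.c_[d1,-d2];x=np.linalg.lstsq(A,o2-o1,rcond=None)[0];print(o1+d1*x[0],o2+d2*x[1])
# rim width top: left/right edges
print('rim w',P('top',(264.8,147),.12)-P('top',(293,147),.12))
E
```

```text
rim top [0.6244 0.0234 0.12  ] scene [0.6287 0.0269 0.12  ]
short top [ 0.6388 -0.1606  0.07  ]
[0.62545804 0.02312517 0.11647311] [0.6253713  0.02653855 0.11622147]
rim w [-0.0014  0.0611  0.    ]
```

```bash
python3 -m handwheel '[-40,44,0,0,1,-40,44,0,0,1,-40,44,0,0,1,-40,44,0,0,1,-40,44,0,0,1]' 20; python3 -m handwheel '[-39,46,0,0,1,0,0,0,-1,1,0,0,0,-1,1,0,0,0,-1,1,0,0,0,-1,1]'; python3 -m handwheel '[0,0,0,-1,1,0,0,0,-0.9,1,0,0,40,0,1,0,0,0,0,1]'
python3 - <<'E'
from h import *
im,s=snap('wrist','w1.png');print(s['tcp_pos'],Ro.from_rotvec(s['tool_rot']).as_matrix().round(3))
E
```

```text
time_s: 0.72
tcp_pos: [0.3819, 0.2871, 0.2386]
tool_rot: [2.656, 1.677, -0.0]
wrist_force: [1.2, 0.3, 0.7]
width: 1.001
time_s: 1.35
tcp_pos: [0.4061, 0.2338, 0.2385]
tool_rot: [-2.246, -2.196, 0.001]
wrist_force: [-0.5, 0.4, 0.0]
width: 1.001
time_s: 1.85
tcp_pos: [0.4047, 0.2327, 0.197]
tool_rot: [-2.02, -2.404, 0.009]
wrist_force: [-0.5, 0.2, 1.2]
width: 0.998
[0.40466507 0.23271196 0.19703048] [[-0.173  0.985 -0.005]
 [ 0.985  0.173 -0.003]
 [-0.003 -0.005 -1.   ]]
```

View pics/w1.png

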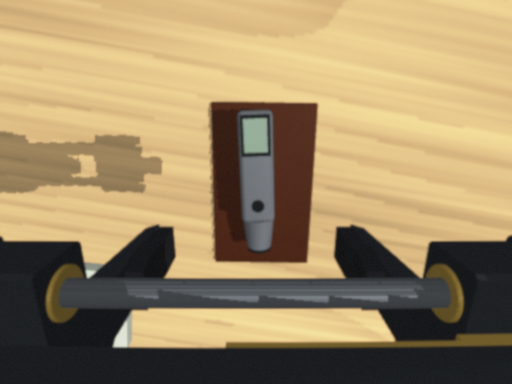

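The wrist view shows the thermometer nearly upright in the image. Its tail edge is at (255,111), its nose at (259,249) and the mat corners at (211,103), (317,104), (307,262) and (216,262).

```bash
python3 - <<'E'
from h import *
s=sense();P=lambda uv,z:onz('wrist',uv,z,s)
tail=P((255.5,110.5),.045);blk=P((258,220),.045);nose=P((259,250),.025);axn=P((258.7,236),.0413)
mc=[P(c,.005) for c in[(211,103),(317,104),(307,262),(216,262)]]
print(tail,blk,nose,'block len',np.linalg.norm(blk-tail)); print('mat',np.mean(mc,0),[np.linalg.norm(mc[i]-mc[i-1]).round(3) for i in range(4)])
d=(blk-tail)[:2];d/=np.linalg.norm(d);print('yaw',np.degrees(np.arctan2(d[1],d[0])))
c=tail[:2]+.08*d;print('centre',c, 'by block',blk[:2]-.04*d)
R=Ro.from_rotvec(s['tool_rot']).as_matrix();g=np.r_[c-.01*d,.012];print('move tool mm',R.T@(g-s['tcp_pos'])*1000)
E
```

```text
[0.33737935 0.22366297 0.045     ] [0.45148358 0.24644287 0.045     ] [0.49736063 0.25608017 0.025     ] block len 0.11635591339602051
mat [0.42626373 0.24824466 0.005     ] [np.float64(0.199), np.float64(0.119), np.float64(0.198), np.float64(0.119)]
yaw 11.290160528300063
centre [0.41583122 0.23932519] by block [0.41225765 0.23861176]
move tool mm [  3.96930481   1.77076578 186.21338526]
```

```bash
python3 -m handwheel '[4,2,50,-0.2,1,0,0,50,0,1,0,0,40,0,1,0,0,30,0,1,0,0,15,0,1]' 20; python3 -m handwheel '[0,0,0,0,1,0,0,0,0,0,0,0,0,0,0,0,0,0,0,0,0,0,0,0,0]' 25; python3 -m handwheel '[0,0,0,0,0,0,0,-30,0,0,0,0,-30,0,0,0,0,-20,0,0,0,0,0,0,0]'
```

```text
time_s: 2.52
tcp_pos: [0.4081, 0.239, 0.0132]
tool_rot: [1.995, 2.426, 0.001]
wrist_force: [0.1, 0.3, -0.4]
width: 0.999
time_s: 3.15
tcp_pos: [0.4077, 0.2384, 0.014]
tool_rot: [1.996, 2.426, 0.001]
wrist_force: [0.0, 0.1, -0.1]
width: 0.572
time_s: 3.78
tcp_pos: [0.4081, 0.2385, 0.0946]
tool_rot: [1.996, 2.425, 0.004]
wrist_force: [0.3, 0.1, -1.8]
width: 0.411
```

```bash
python3 - <<'E'
from h import *
im,s=snap('wrist','w2.png');b,_=snap('scene','s2.png');cv2.imwrite('pics/m2.png',np.hstack([cv2.resize(im,(400,300)),cv2.resize(b[100:280,180:420],(400,300))])[:,:,::-1]);print(s['tcp_pos'],s['wrist_force'])
E
```

```text
[0.40805131 0.23854635 0.09457512] [ 0.33796265  0.10099926 -1.77129807]
```

View pics/m2.png

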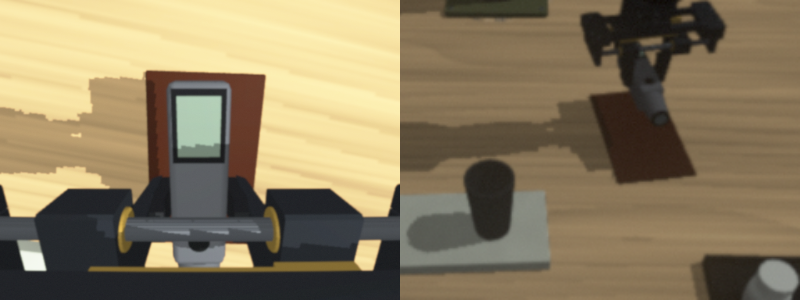

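```bash
python3 - <<'E'
from h import *
s=sense();R=Ro.from_rotvec(s['tool_rot']).as_matrix()
for u in [(216,106),(293,106),(254.5,104)]:print((R.T@(onz('wrist',u,s['tcp_pos'][2]+.031,s)-s['tcp_pos'])*1000).round(1))
E
python3 -m handwheel '[-30,-3,0,0,0,-45,-5,0,0,0,-45,-5,0,0,0,-45,-5,0,0,0,-45,-5,0,0,0]'; python3 -m handwheel '[-30,-4,0,0,0,-12,-1,10,0,0,0,0,15,0,0,0,0,10,0,0,0,0,0,0,0]'
python3 - <<'E'
from h import *
b,s=snap('scene','s3.png');t,_=snap('top','t3.png');w,_=snap('wrist','w3.png')
cv2.imwrite('pics/m3.png',np.hstack([cv2.resize(t[100:280,180:420],(400,300)),cv2.resize(b[100:280,140:380],(400,300))])[:,:,::-1])
R=Ro.from_rotvec(s['tool_rot']).as_matrix();print(R.round(3),(R.T@(np.array([.626,.025,.07])-s['tcp_pos'])*1000).round(1))
E
```

```text
[-13.8 -71.9 -31. ]
[ 15.5 -71.9 -31. ]
[  0.8 -72.6 -31. ]
time_s: 4.5
tcp_pos: [0.4248, 0.0265, 0.0926]
tool_rot: [-1.994, -2.426, 0.002]
wrist_force: [0.9, 0.3, -2.5]
width: 0.408
time_s: 5.12
tcp_pos: [0.428, -0.013, 0.0573]
tool_rot: [-1.991, -2.427, 0.002]
wrist_force: [-0.2, 0.1, -2.2]
width: 0.405
[[-0.196  0.981 -0.002]
 [ 0.981  0.196  0.   ]
 [ 0.001 -0.002 -1.   ]] [ -1.5 201.6 -13.2]
```

View pics/m3.png

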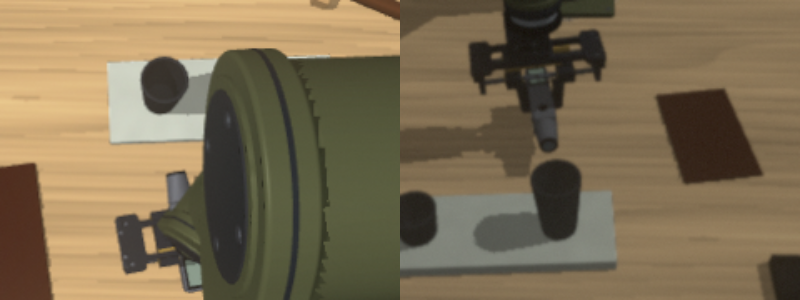

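The top crop shows the snout at (177,172) pointing at the crucible at (163,85). The scene crop shows the lens face at (548,145) directly facing the crucible. I'll triangulate the lens to check the pitch, using the wrist pictures for comparison.

```bash
python3 - <<'E'
from h import *
b=cv2.imread('pics/s3.png');t=cv2.imread('pics/t3.png');w=cv2.imread('pics/w3.png');w1=cv2.imread('pics/w1.png')
f=lambda im,x0,x1,y0,y1:cv2.resize(im[y0:y1,x0:x1],(400,300),interpolation=cv2.INTER_CUBIC)
cv2.imwrite('pics/m4.png',np.vstack([np.hstack([f(b,200,260,160,205),f(t,260,320,190,235)]),np.hstack([f(w,195,315,90,180),f(w1,225,285,100,145)])]))
E
```

```text
(no output)
```

View pics/m4.png

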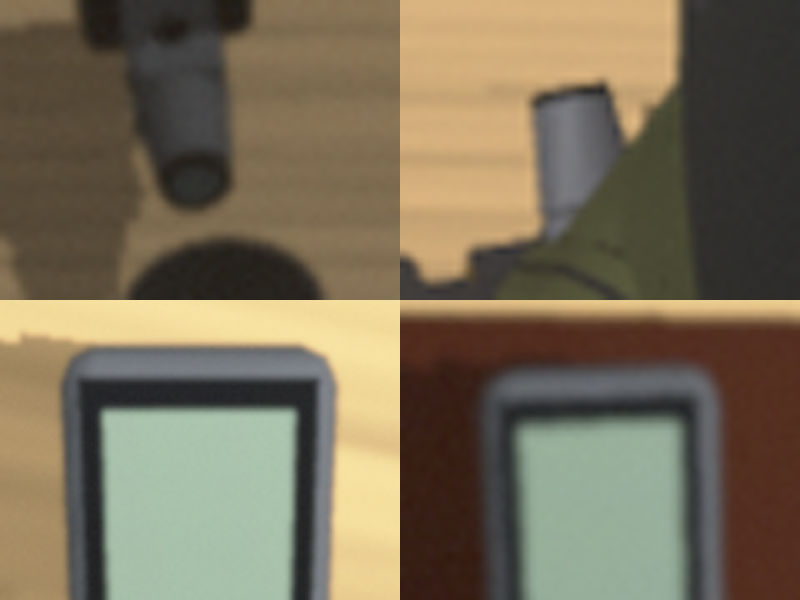

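```bash
python3 - <<'E'
from h import *
s=sense();R=Ro.from_rotvec(s['tool_rot']).as_matrix()
o1,d1=ray('top',(285.5,204.2));o2,d2=ray('scene',(229.1,187))
x=np.linalg.lstsq(np.c_[d1,-d2],o2-o1,rcond=None)[0];a,b=o1+d1*x[0],o2+d2*x[1];print(a,b,s['tcp_pos'])
L=(a+b)/2;print('lens in tool',R.T@(L-s['tcp_pos'])*1000)
s1=dict(tcp_pos=np.array([.40467,.23271,.19703]),tool_rot=Ro.from_matrix([[-.173,.985,-.005],[.985,.173,-.003],[-.003,-.005,-1]]).as_rotvec())
A=onz('wrist',(225+115/6.667,100+120/6.667),.045,s1);B=onz('wrist',(225+290/6.667,100+120/6.667),.045,s1);W=np.linalg.norm(A-B);print('disp w',W, 'tail off',)
# w3: ray both corners, height where spacing = W
u=(195+101/3.333,90+108/3.333);v=(195+298/3.333,90+108/3.333)
for z in(.075,.08,.085,.09,.095):
    A=onz('wrist',u,z,s);B=onz('wrist',v,z,s);print(z,np.linalg.norm(A-B).round(4),(R.T@((A+B)/2-s['tcp_pos'])*1000).round(1))
E
```

```text
[0.51111866 0.00272934 0.05691406] [0.51100343 0.00641991 0.05658586] [ 0.42856828 -0.01357119  0.05853281]
lens in tool [ 1.78508188 84.44633538  1.77052417]
disp w 0.026144387419007983 tail off
0.075 0.0257 [  1.  -65.1 -16.5]
0.08 0.0247 [  1.  -65.3 -21.5]
0.085 0.0237 [  1.  -65.6 -26.5]
0.09 0.0227 [  1.  -65.8 -31.5]
0.095 0.0217 [  1.  -66.1 -36.5]
```

Both ends put the thermometer axis about 13 mm lower than I planned, because the fingers were still closing when the lift started. The pitch is near level. I'll raise it by 13 mm and hold.

```bash
python3 -m handwheel '[-3,5,-7,0,0,0,5,-6,0,0,0,0,0,0,0,0,0,0,0,0,0,0,0,0,0]'
for i in 1 2 3 4; do python3 -m handwheel '[0,0,0,0,0,0,0,0,0,0,0,0,0,0,0,0,0,0,0,0,0,0,0,0,0]' | head -2; done
python3 - <<'E'
from h import *
b,s=snap('scene','s5.png');t,_=snap('top','t5.png')
f=lambda im,x0,x1,y0,y1:cv2.resize(im[y0:y1,x0:x1],(400,300),interpolation=cv2.INTER_CUBIC)
cv2.imwrite('pics/m5.png',np.hstack([f(b,200,280,160,220),f(t,250,330,180,240)])[:,:,::-1])
print(s)
E
```

```text
time_s: 5.9
tcp_pos: [0.4386, -0.0154, 0.0716]
tool_rot: [-1.995, -2.426, 0.001]
wrist_force: [-0.0, 0.2, -0.7]
width: 0.404
time_s: 6.52
tcp_pos: [0.439, -0.0154, 0.0717]
time_s: 7.15
tcp_pos: [0.439, -0.0154, 0.0717]
time_s: 7.78
tcp_pos: [0.439, -0.0154, 0.0717]
time_s: 8.4
tcp_pos: [0.439, -0.0154, 0.0717]
{'time_s': 8.4, 'q': array([ 0.03752613,  0.79587618, -0.17329307,  2.24110415,  0.83679895,
        0.16656186,  0.85058751]), 'qvel': array([ 0.00084673,  0.00037809, -0.00015954,  0.0012927 , -0.00039042,
        0.00125808, -0.0014382 ]), 'joint_efforts': array([ 9.21734386e-05, -4.48331451e+01, -5.42659331e-01, -2.19929136e+00,
       -4.66624566e-03,  6.88007288e-02,  1.51144803e-06]), 'tcp_pos': array([ 0.43897947, -0.01536032,  0.07169222]), 'tool_rot': array([-1.99582987e+00, -2.42609255e+00, -1.23299680e-04]), 'wrist_force': array([-0.33984888,  0.0491133 , -1.96418258]), 'torque': array([0.1001111 , 0.02940766, 0.00964701]), 'width': 0.4080896701509342}
```

View pics/m5.png

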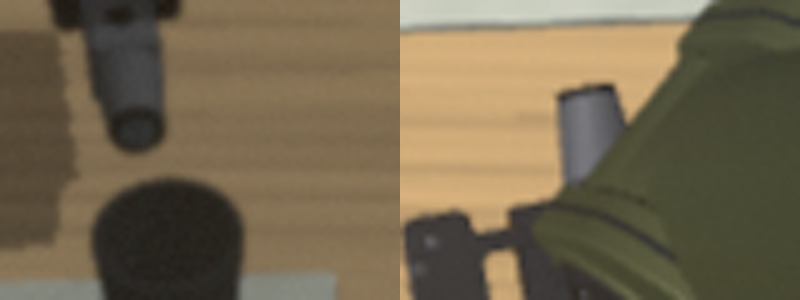

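```bash
python3 - <<'E'
from h import *
s=sense();R=Ro.from_rotvec(s['tool_rot']).as_matrix()
o1,d1=ray('top',(287.2,198.8));o2,d2=ray('scene',(227.2,186))
x=np.linalg.lstsq(np.c_[d1,-d2],o2-o1,rcond=None)[0];L=(o1+d1*x[0]+o2+d2*x[1])/2;print(L,(R.T@(L-s['tcp_pos'])*1000).round(1),(R.T@(np.array([.6258,.0248,.07])-s['tcp_pos'])*1000).round(1))
E
```

```text
[0.52134909 0.00178847 0.07060251] [ 1.  84.1  1.1] [  3.4 191.1   1.7]
```

The lens is at z ≈ 0.071, about 2 mm off the crucible axis sideways, with a gap of about 80 mm. It has held still for more than 2.5 s. Now I'll take it back to the mat.

```bash
python3 -m handwheel '[0,0,-15,0,0,30,4,0,0,0,45,6,0,0,0,45,6,0,0,0,45,6,0,0,0]'; python3 -m handwheel '[45,6,0,0,0,35,4,0,0,0,15,2,0,0,0,0,0,20,0,0,0,0,15,0,0]';python3 -m handwheel '[0,0,10,0,0,0,0,5,0,0,0,0,3,0,0,0,0,0,0,0,0,0,0,0,0]'
python3 - <<'E'
from h import *
b,s=snap('scene','s6.png');w,_=snap('wrist','w6.png')
f=lambda im,x0,x1,y0,y1:cv2.resize(im[y0:y1,x0:x1],(400,300),interpolation=cv2.INTER_CUBIC)
cv2.imwrite('pics/m6.png',np.hstack([f(b,270,390,130,220),f(w,0,512,0,384)])[:,:,::-1])
print(s['tcp_pos'],s['wrist_force'],s['torque'])
E
```

```text
time_s: 9.12
tcp_pos: [0.4286, 0.1521, 0.0867]
tool_rot: [1.996, 2.426, -0.0]
wrist_force: [0.5, -0.2, -2.0]
width: 0.41
time_s: 9.75
tcp_pos: [0.4223, 0.2447, 0.0511]
tool_rot: [1.997, 2.424, -0.003]
wrist_force: [0.2, 0.5, -2.2]
width: 0.406
time_s: 10.38
tcp_pos: [0.4224, 0.2464, 0.034]
tool_rot: [1.996, 2.426, 0.001]
wrist_force: [0.3, -0.2, -1.9]
width: 0.408
[0.42241765 0.24635372 0.03401866] [ 0.34192236 -0.18287072 -1.85175232] [0.05829703 0.05806036 0.02407474]
```

View pics/m6.png

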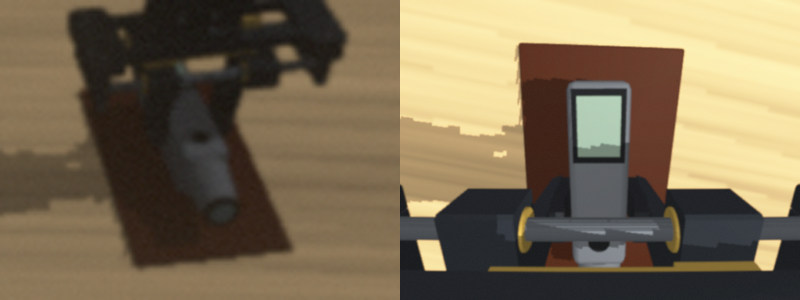

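The thermometer is centred over the mat, still held and about 7 mm up. I'll feel downward in 2 mm steps.

```bash
python3 -m handwheel '[0,0,2,0,0,0,0,2,0,0,0,0,0,0,0,0,0,0,0,0]'; python3 -m handwheel '[0,0,2,0,0,0,0,0,0,0,0,0,0,0,0]'
```

```text
time_s: 10.98
tcp_pos: [0.4222, 0.2463, 0.0297]
tool_rot: [-1.996, -2.426, 0.0]
wrist_force: [0.7, -0.7, -1.1]
width: 0.409
time_s: 11.35
tcp_pos: [0.4222, 0.2463, 0.0277]
tool_rot: [-1.996, -2.426, -0.0]
wrist_force: [0.5, 0.5, -2.0]
width: 0.4
```

```bash
for i in 1 2 3; do python3 -m handwheel '[0,0,1,0,0,0,0,0,0,0,0,0,0,0,0]'; done
```

```text
time_s: 11.72
tcp_pos: [0.4222, 0.2463, 0.0267]
tool_rot: [-1.996, -2.426, -0.0]
wrist_force: [-0.1, -0.2, -2.2]
width: 0.407
time_s: 12.1
tcp_pos: [0.4222, 0.2463, 0.0257]
tool_rot: [-1.996, -2.426, -0.0]
wrist_force: [0.4, 0.3, -2.1]
width: 0.408
time_s: 12.48
tcp_pos: [0.4222, 0.2463, 0.0247]
tool_rot: [-1.996, -2.426, -0.0]
wrist_force: [0.3, 0.4, -2.1]
width: 0.404
```

```bash
for i in 1 2 3 4; do python3 -m handwheel '[0,0,1,0,0,0,0,0,0,0,0,0,0,0,0]' | grep -E 'pos|force'; done
```

```text
tcp_pos: [0.4224, 0.2464, 0.0238]
wrist_force: [0.5, -0.2, 0.4]
tcp_pos: [0.4224, 0.2464, 0.0238]
wrist_force: [-0.6, -0.5, 11.5]
tcp_pos: [0.4224, 0.2464, 0.0237]
wrist_force: [-2.5, -1.2, 22.3]
tcp_pos: [0.4225, 0.2464, 0.0235]
wrist_force: [-4.3, -1.8, 32.8]
```

Contact is at TCP z = 0.0238. I'll back off the press, then open and retreat.

```bash
python3 -m handwheel '[0,0,-1.5,0,0,0,0,-1.5,0,0,0,0,0,0,0]'; python3 -m handwheel '[0,0,0,0,1,0,0,0,0,1,0,0,0,0,1,0,0,0,0,1,0,0,0,0,1]';  python3 -m handwheel '[0,0,0,0,1,0,0,-20,0,1,0,0,-50,0,1,0,0,-50,0,1,0,0,-50,0,1]';python3 -m handwheel '[0,0,0,0,1,0,0,0,0,1]'
python3 - <<'E'
from h import *
w,s=snap('wrist','w7.png');t,_=snap('top','t7.png');b,_=snap('scene','s7.png')
f=lambda im,x0,x1,y0,y1:cv2.resize(im[y0:y1,x0:x1],(400,300),interpolation=cv2.INTER_CUBIC)
cv2.imwrite('pics/m7.png',np.hstack([w[:300,110:510],f(b,120,380,130,325)])[:,:,::-1])
for n,q in(('s7',(205,190,262,250)),('a_scene',(205,190,262,250)),('s7',(125,208,175,255)),('a_scene',(125,208,175,255))):
    x0,y0,x1,y1=q;m=(cv2.imread(f'pics/{n}.png')[y0:y1,x0:x1].max(2)<70).astype(np.uint8)
    _,_,st,_=cv2.connectedComponentsWithStats(m);print(n,st[1+st[1:,4].argmax()])
print(s['tcp_pos'],s['width'],s['time_s'],s['wrist_force'])
E
```

```text
time_s: 14.35
tcp_pos: [0.4221, 0.2463, 0.0236]
tool_rot: [-1.996, -2.426, 0.0]
wrist_force: [-0.5, -1.0, 3.5]
width: 0.404
time_s: 14.98
tcp_pos: [0.4222, 0.2463, 0.0237]
tool_rot: [-1.996, -2.426, -0.0]
wrist_force: [-0.1, -0.8, -0.4]
width: 0.951
time_s: 15.6
tcp_pos: [0.4219, 0.2459, 0.1953]
tool_rot: [-1.996, -2.426, 0.001]
wrist_force: [1.5, -0.9, 0.4]
width: 1.001
time_s: 15.85
tcp_pos: [0.422, 0.2456, 0.1932]
tool_rot: [1.996, 2.426, -0.002]
wrist_force: [-0.1, -1.1, -0.5]
width: 1.001
s7 [  14    6   29   48 1122]
a_scene [  14    6   29   48 1129]
s7 [  7   7  30  33 771]
a_scene [  7   7  30  33 778]
[0.42195046 0.24563176 0.19320254] 1.0013208703774163 15.85 [-0.05049524 -1.06907196 -0.53878848]
```

View pics/m7.png

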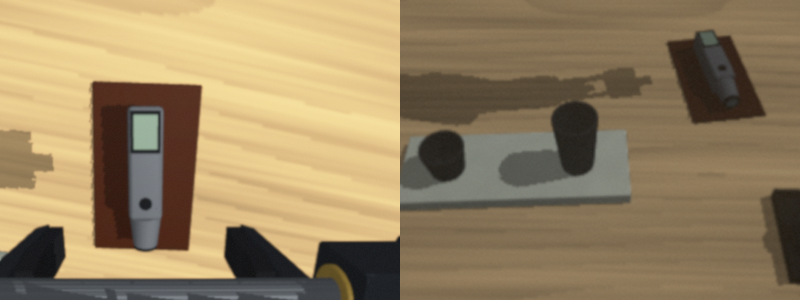

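```bash
python3 - <<'E'
from h import *
s=sense();P=lambda uv,z:onz('wrist',uv,z,s)
tail=P((255.5,107),.045);blk=P((255.5,219),.045);d=(blk-tail)/np.linalg.norm(blk-tail)
m=np.mean([P(c,.005) for c in[(202,82),(312,86),(298,250),(205,247)]],0)
c=tail+.08*d;print(c,m,np.linalg.norm((c-m)[:2]),np.linalg.norm(blk-tail))
if np.linalg.norm((c-m)[:2])<.03: print(close_job())
E
```

```text
[0.42885356 0.24921612 0.045     ] [0.42304044 0.24660581 0.005     ] 0.006372289670775897 0.11616754416884358
the job is handed in; nothing more can be done
None
```

The thermometer was picked up, aimed at the tall crucible for about two and a half seconds, laid back on its mat display up, and released. The job is handed in; no verdict was reported.

- **Aim:** during the hold the lens was at about z = 0.071 m, 2 mm sideways of the crucible's axis and roughly 80 mm from its side. The arm held still from t = 5.9 s to 8.4 s.
- **Final position:** the thermometer lies about 6 mm from the mat's centre, with the gripper open and its fingertips about 15 cm above it. The run took about 16 s of the 45 s allowed.
- **Crucibles:** their outlines in the scene camera are the same to the pixel before and after.

**What disagreed:**
- **Low grip:** I started the lift before the fingers had fully closed, so the thermometer hung about 13 mm lower in the grip than planned. I found this by measuring the lens with two cameras, and corrected it before the hold.
- **Pressing on the mat:** when setting it down I pressed to about 33 N at the wrist before backing off. That is well under the 120 N wrist limit.

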